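# Stow the grill tongs in the sprung dock

### The arm

A 6-joint arm with a two-finger parallel gripper is mounted at the origin on the work surface. World frame = base frame: x ahead of the robot, y to its left, z up, the work surface at z = 0. Lengths are in m, angles in rad, forces in N, time in s.
With the tool pointing down it reaches from about 0.275 to 0.75 m from the base axis. Payload 10.2 kg.
Tool frame: the origin (TCP) lies at the centre of the arm's flange, where the gripper is bolted on; the fingertips stand 173 mm ahead of it and the grasp point (between the pads) lies 155 mm ahead of it; z points along the fingers, y is the line along which they close (so a half turn about z gives the same grasp; the last joint's range is limited). The gripper opens to 85 mm and grips with 20 to 120 N. Pads are 22 mm wide; open, the fingers measure 114 mm over their backs; the gripper's body (76 mm by 85 mm) begins 54 mm behind the grasp point. The pads swing forward as they close: fully open they stand 13 mm farther back than shut.
Start: joints at [-1.548, 0.313, 1.498, -0, 1.331, -0.223], TCP at [0.128, -0.509, 0.405] pointing down, gripper open.
Joint ranges: [-2.94, 2.94], [-0.97, 2.17], [0.19, 2.56], [-1.23, 4.37], [0.02, 3.11], [-2.88, 2.88]. Speed limits (rad/s): [2.39, 2.39, 3.01, 3.14, 3.14, 3.14].

### API

Orientations are given as [roll, pitch, yaw] about the fixed x, y, z axes, in that order (R = Rz(yaw) Ry(pitch) Rx(roll)).
In Python, from bench import sense, get_image, calibration, job_done gives the robot as it stands.
- The arm moves only by the tool arm_command, never from a script. Its argument "motion" is a list of rows, each an object with "linear": the shift along the world's x, y, z in m, a list of three; "yaw": the turn about the world's z in rad; "grip": the finger opening in m, from 0 to 0.0854. In form: [{"linear": [dx, dy, dz], "yaw": yaw, "grip": grip}, ...]. A call has exactly 10 rows; each row is the pose to reach, as a shift and turn from the pose commanded when the call began; what a row does not reach only later rows make up. A row lasts 1/12 s, in which the tool goes at most 41.7 mm and 7.16 degrees, less where a joint would pass 70% of its speed; a pose out of reach is approached as far as the arm can. A call with a gripper value outside its range is refused whole. The fingers move at their own pace and stop on an object; "force" is the grip in N (left out, the last holds). Time passes only in rows, so rows that repeat a pose let the fingers close, or fill a call up. It gives the time, the measured TCP pose, the force, the opening and the grip force at its end, in the units of the state.
- sense(): the state, without advancing time (a new reading comes with each control period).
- get_image(name): name is "scene" or "top"; returns the picture (384x512x3 uint8, blue, green, red); there is no depth.
- calibration(name): a dict with "fx", "fy", "cx", "cy" (pixels), "k1" (the pictures are not rectified: a ray, as slopes to the right and down, at radius r is drawn at 1 + k1 r^2 times it, then the intrinsics apply), "cam_to_world" (4x4, takes a point from camera to world coordinates). Camera axes: x right, y up, looking along -z (the intrinsics and any distortion apply to the point x, -y, -z); pixel columns grow to the right and rows downward; lengths in m; the calibration is good to about 2 mm. A picture is of the moment at which its call begins. calibration takes no time and is no camera call.
- job_done(): hands the job in; it is judged then, once.
The state is a dict: "t": time; "joint_pos": joint angles; "joint_vel": joint speeds; "effort": joint torques, N m; "position": TCP position; "tcp_rot": TCP orientation; "contact_force": force on the tool from outside, world axes, zero at the start; "wrist_torque": the same for the moment, N m; "finger_gap": opening from 0.0 (shut) to 1.0 (fully open); "gripper_force": force on a finger pad.
Only numpy, scipy, OpenCV 4.12 (cv2) and the standard library are available. Lean on these libraries where they do the work, as an engineer would, in place of code of your own. Each camera call takes 0.05 s, during which the arm holds its last target. There are 200 camera calls.

### The job

It is getting windy: stow the steel grill tongs in their wooden dock by laying them in the channel and sliding them in, head first, under the raised keeper arm until the head is fully home against the end stop. Then press the sprung keeper arm down by its black pad until its detent holds it down by itself. Keep the arm up until the tongs are home, and leave the coaster and spice jar alone.

Things in the scene. Friction and masses are not known exactly. Their poses are not given: they have to be found in the camera images.
- tongs: Steel grill tongs locked shut, one rigid piece 280 mm long, 24 mm high, about 0.2 kg, lying flat on the table. Origin: underside, mid length, near the centre of mass. x runs to the broad head, y across, z up. Grip the two straight arms (x -110 to +80 mm), 30 mm wide over both. Head x +80 to +125 mm is 40 mm wide, nose to +140 mm 30 mm wide. The other, hinge end is 24 mm wide with a small loop.
- tongs_tip (a point): Front end of the tongs' head, on the centre line at the underside: x = +140 mm in the tongs' frame; axes as the tongs.
- dock: Fixed wooden dock. Origin on the table under the channel; x runs along the channel to the end stop, y across (hinge side +), z up. Base board x -130 to +110, y -150 to +100 mm, 12 mm thick. On it a strip 60 mm wide, x -110 to +110 mm, is the channel floor, z = 26 mm. Side guides x 0 to 90 mm, 46 mm clear between, up to z = 50 mm, flared at the top and (x 0 to -27 mm) at the mouth.
- stop_face (a point): Middle of the end stop's face at floor height: x +90, y 0, z 26 mm in the dock's frame. The stop is 60 mm wide, up to z = 56 mm. Tongs that are home touch it with their tip; their origin is then at x -50 mm, underside at z 26 mm, hinge end overhanging the board. Nothing stands beside the strip at x below -30 mm.
- keeper_hinge (a point): Keeper arm's hinge, fixed at x +55, y +75, z 56 mm in the dock's frame, axis along the dock's x. From here the steel arm, 20 mm wide and 6 mm thick, crosses the channel towards -y. Raised, it lies 30 mm or more above tongs slid in beneath it, but it covers the channel at x 45 to 65 mm, so tongs cannot be lowered in through there.
- pad (a point): Middle of the top face of the black 40 x 40 mm press pad at the arm's outer end, 150 mm from the hinge axis and 7 mm above the arm's centre plane; moves with the arm. Arm raised: 142 mm above the table, sloping 32 degrees up towards the dock's -y. Arm down: level, 63 mm above the table, at x +55, y -75 mm in the dock's frame. The catch housing (z up to 72 mm) stands at y -118 to -150 mm.
- keeper (a joint): Keeper arm's angle, rad: 0 raised (its spring returns it there), 0.56 fully down, level, at a hard limit. At the pad it takes about 2 N at first, 4 N on the way and about 10 N near 0.5, where its nose meets the sprung catch; past about 0.53 the catch pulls it on to 0.56 and holds it. Let go earlier it springs up. Down, it clears seated tongs by 3 mm; tongs lying on top of the guides block it.
- coaster: Bystander: round grey stone coaster, 100 mm across, 10 mm thick, loose; origin under its centre.
- spice_jar: Bystander: glass spice jar with a metal cap, 48 mm across, 100 mm high, loose; origin under its centre.

How it is judged:
On the way, in this order (a step that is already met when the one before it is completed fails the run):
1. the tongs lie home in the channel, head against the stop, with the keeper arm still up (x of tongs_tip in the frame of dock between 0.083 and 0.095 m and y of tongs_tip in the frame of dock between -0.006 and 0.006 m and z of tongs_tip in the frame of dock below 0.031 m and angle between the x axis of tongs and the x axis of dock, either way round below 0.1 rad and value of joint keeper below 0.2 rad), for 0.2 s.
2. the keeper arm is pressed fully down into its detent (value of joint keeper above 0.54 rad), for 0.2 s.
At the end, for the whole second after the job is handed in: Keeper arm held down by its detent (joint above 0.54 rad); tongs at rest and released in the channel: tip within 7 mm of the end stop and 6 mm of the centre line, underside at most 5 mm above the channel floor, in line within 0.1 rad (value of joint keeper above 0.54 rad and x of tongs_tip in the frame of dock between 0.083 and 0.095 m and y of tongs_tip in the frame of dock between -0.006 and 0.006 m and z of tongs_tip in the frame of dock below 0.031 m and angle between the x axis of tongs and the x axis of dock, either way round below 0.1 rad and linear speed of tongs below 0.02 m/s); the robot touches nothing.
It fails at once if the keeper arm is pushed down before the tongs are in the channel beneath it (value of joint keeper above 0.3 rad and x of tongs_tip in the frame of dock below 0.078 m).
It fails at once if the spice jar is moved or tipped (distance of spice_jar from where it was at the start of the episode above 0.02 m or angle between spice_jar's own z axis and vertical above 0.3 rad).
It fails at once if the coaster is moved (distance of coaster from where it was at the start of the episode above 0.02 m).
It also fails if it takes over 64 s, if anything falls off the work surface, if the arm or the gripper's body presses on something with over 40 N, if the wrist force passes 120 N, or if a joint passes its speed limit or range.

## Working session

There is one attempt and no reset: what is moved stays moved. The work goes in short steps, Python scripts to look and compute and a tool call to move; the robot and the scene stay as the last step left them, time stands still between calls to the robot, and variables do not carry over. Pictures are saved under pics/ and viewed, at most 10 in all, crops included, and the job is handed in when it is done.

Besides the shell and the picture viewer there is one more tool, called as name(argument=value, ...) on one line, values as JSON. arm_command: Moves the arm, as the interface text tells. Its arguments: {"type":"object","properties":{"motion":{"type":"array","items":{"type":"object","properties":{"linear":{"type":"array","items":{"type":"number"}},"yaw":{"type":"number"},"grip":{"type":"number"}}}},"force":{"type":"number"}},"required":["motion"]}

```bash
mkdir -p pics
cat > h.py <<'E'
import numpy as np, cv2
from bench import sense,get_image,calibration,job_done
def ray(n,u,v):
    c=calibration(n);K=np.array([[c['fx'],0,c['cx']],[0,c['fy'],c['cy']],[0,0,1]])
    xd=np.array([(u-c['cx'])/c['fx'],(v-c['cy'])/c['fy']]);x=xd.copy()
    for _ in range(20): x=xd/(1+c['k1']*(x@x))
    T=np.array(c['cam_to_world']);return T[:3,3],T[:3,:3]@np.array([x[0],-x[1],-1])
def at_z(n,u,v,z):
    o,d=ray(n,u,v);return o+d*(z-o[2])/d[2]
def proj(n,p):
    c=calibration(n);T=np.array(c['cam_to_world']);q=T[:3,:3].T@(np.array(p)-T[:3,3])
    x=np.array([q[0],-q[1]])/-q[2];x=x*(1+c['k1']*(x@x));return x*[c['fx'],c['fy']]+[c['cx'],c['cy']]
E
python3 - <<'E'
from h import *
for n in('top','scene'):
    cv2.imwrite(f'pics/{n}0.png',cv2.resize(get_image(n),(800,600),interpolation=cv2.INTER_CUBIC)); c=calibration(n);print(n,np.round(c['cam_to_world'],3).tolist(),c['fx'],c['k1'])
s=sense();print(s)
E
```

```text
top [[-0.02, 0.997, -0.075, 0.583], [-1.0, -0.02, 0.004, 0.017], [0.003, 0.075, 0.997, 0.856], [0.0, 0.0, 0.0, 1.0]] 372.4434315788565 -0.11199338813170638
scene [[0.084, -0.639, 0.765, 1.247], [0.996, 0.055, -0.063, -0.033], [-0.002, 0.768, 0.641, 0.623], [0.0, 0.0, 0.0, 1.0]] 397.42406923444094 0.024661844643622
{'t': 0.1, 'joint_pos': array([-1.54842071e+00,  3.13426468e-01,  1.49832428e+00,  3.60124289e-05,
        1.33099652e+00, -2.23455632e-01]), 'joint_vel': array([-8.91044558e-05, -2.05529708e-03, -4.14363350e-04,  1.15728984e-03,
       -4.40016713e-04,  1.18589122e-03]), 'effort': array([ 2.61078450e-03, -4.12896788e+01, -2.60143089e+01, -1.58432717e-04,
        3.00679079e-03,  1.20591366e-05]), 'position': array([ 0.1277277 , -0.50920673,  0.40418946]), 'tcp_rot': array([-3.14047450e+00, -2.89964623e-04,  2.45822518e-01]), 'contact_force': array([-0.41767675, -0.15038607, -0.28936035]), 'wrist_torque': array([-0.04264159,  0.01378767,  0.03663182]), 'gripper_force': 0.0, 'finger_gap': 0.9991760567760245}
```

View pics/top0.png

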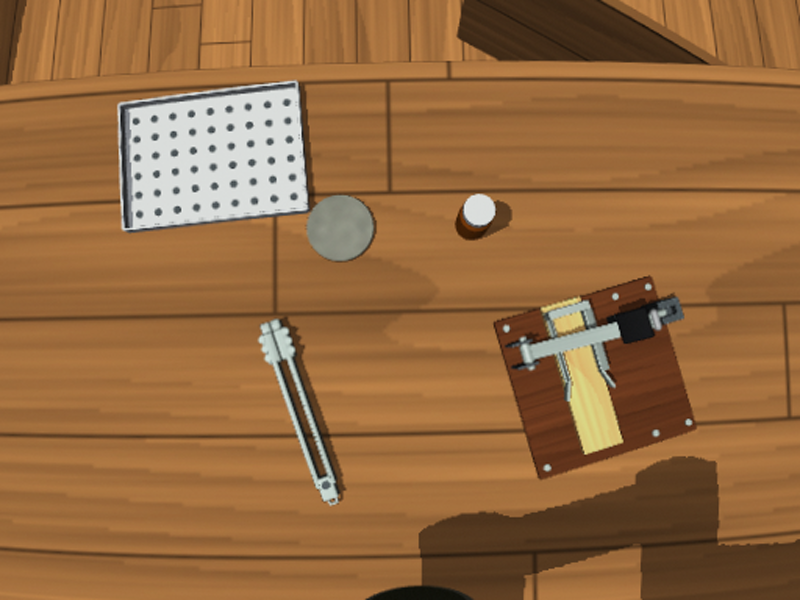

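View pics/scene0.png

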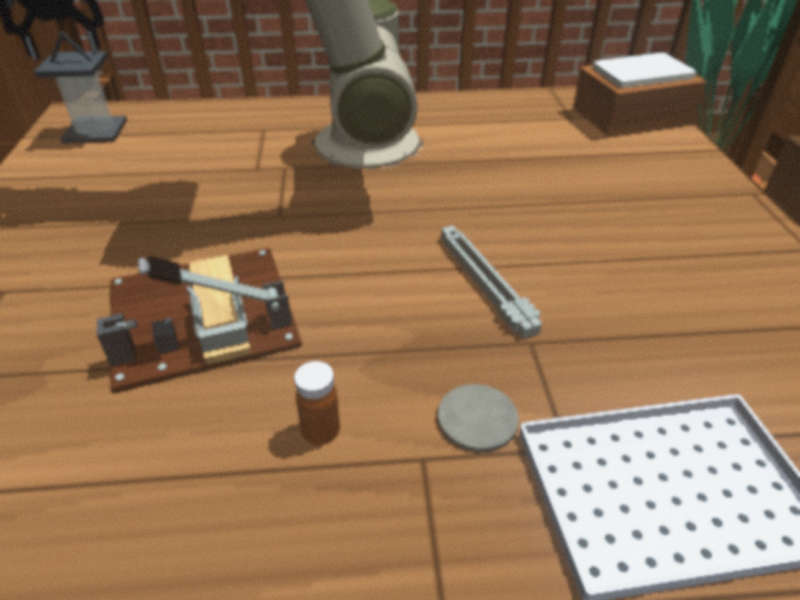

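```bash
cat > m.py <<'E'
from h import *
S=.64
def T(u,v,z): return at_z('top',(u+.5)*S-.5,(v+.5)*S-.5,z)[:2]
def fit(A,B):
    A=np.array(A);B=np.array(B);a=A-A.mean(0);b=B-B.mean(0)
    th=np.arctan2((a[:,0]*b[:,1]-a[:,1]*b[:,0]).sum(),(a*b).sum());R=np.array([[np.cos(th),-np.sin(th)],[np.sin(th),np.cos(th)]])
    t=B.mean(0)-R@A.mean(0);return th,t,B-(A@R.T+t)
E
python3 - <<'E'
from m import *
A=[(.11,.10),(.11,-.15),(-.13,-.15),(-.13,.10),(-.11,.03),(-.11,-.03)]
B=[T(494,322,.012),T(651,277,.012),T(695,428,.012),T(540,478,.012),T(585,455,.026),T(623,441,.026)]
th,t,r=fit(A,B);print('dock',th,t,np.round(r*1000,1).tolist())
h=T(272,321,.012);k=T(335,503,.01)
d=h-k;print('tongs',h,k,np.linalg.norm(d),np.arctan2(d[1],d[0]), h-d/np.linalg.norm(d)*.14)
# edges of arms midlength
g=get_image('top');x=cv2.resize(g[195:330,155:230],None,fx=7,fy=4.4*1,interpolation=cv2.INTER_CUBIC)
print('jar',T(479,205,.1),'coaster',T(341,228,.01))
R=np.array([[np.cos(th),-np.sin(th)],[np.sin(th),np.cos(th)]])
for n,p,z in(('pad_up',(.055,.075-.127),.142),('stop',(.09,0),.056),('strip',(.11,.03),.026)):
    w=R@p+t;print(n,w,proj('top',[*w,z])/S,proj('scene',[*w,z])/S)
E
```

```text
dock 0.25979961223927334 [ 0.53982281 -0.24186359] [[-1.5, -1.5], [-3.7, 0.8], [1.8, 3.5], [2.9, -1.1], [-0.9, -1.5], [1.4, -0.2]]
tongs [0.62684122 0.20509094] [0.36218142 0.11732945] 0.27883129271026336 0.3201907510312346 [0.49395667 0.16102627]
jar [ 0.77091646 -0.08969789] coaster [0.76245077 0.10273585]
pad_up [ 0.60633521 -0.27798977] [636.32195283 324.22109731] [161.70494036 267.72568114]
stop [ 0.62680254 -0.21874377] [569.93624904 313.08578896] [220.27500483 325.967612  ]
strip [ 0.63842476 -0.18461279] [540.3718644  306.79027699] [248.99492917 346.58053708]
```

arm_command(motion=[{"linear": [0.018,0.034,0],"yaw": 0.007,"grip": 0.085},{"linear": [0.037,0.067,0],"yaw": 0.015,"grip": 0.085},{"linear": [0.055,0.1,0],"yaw": 0.022,"grip": 0.085},{"linear": [0.073,0.134,0],"yaw": 0.03,"grip": 0.085},{"linear": [0.092,0.167,0],"yaw": 0.037,"grip": 0.085},{"linear": [0.11,0.2,0],"yaw": 0.045,"grip": 0.085},{"linear": [0.128,0.235,0],"yaw": 0.05,"grip": 0.085},{"linear": [0.146,0.268,0],"yaw": 0.06,"grip": 0.085},{"linear": [0.165,0.3,0],"yaw": 0.067,"grip": 0.085},{"linear": [0.183,0.335,0],"yaw": 0.074,"grip": 0.085}])

```text
t: 0.98
position: [0.3111, -0.1726, 0.4048]
tcp_rot: [3.141, -0.0, 0.319]
contact_force: [0.3, -1.4, 0.2]
finger_gap: 0.995
gripper_force: 0.0
```

arm_command(motion=[{"linear": [0.018,0.034,0],"yaw": 0,"grip": 0.085},{"linear": [0.037,0.067,-0.01],"yaw": 0,"grip": 0.085},{"linear": [0.055,0.1,-0.02],"yaw": 0,"grip": 0.085},{"linear": [0.073,0.134,-0.04],"yaw": 0,"grip": 0.085},{"linear": [0.092,0.167,-0.06],"yaw": 0,"grip": 0.085},{"linear": [0.11,0.2,-0.08],"yaw": 0,"grip": 0.085},{"linear": [0.128,0.235,-0.1],"yaw": 0,"grip": 0.085},{"linear": [0.146,0.268,-0.12],"yaw": 0,"grip": 0.085},{"linear": [0.165,0.3,-0.13],"yaw": 0,"grip": 0.085},{"linear": [0.183,0.335,-0.13],"yaw": 0,"grip": 0.085}])

```text
t: 1.82
position: [0.4931, 0.1611, 0.272]
tcp_rot: [-3.141, 0.005, 0.32]
contact_force: [0.1, 0.3, 0.6]
finger_gap: 0.993
gripper_force: 0.0
```

arm_command(motion=[{"linear": [0,0,0],"yaw": 0,"grip": 0.085},{"linear": [0,0,0],"yaw": 0,"grip": 0.085},{"linear": [0,0,0],"yaw": 0,"grip": 0.085},{"linear": [0,0,0],"yaw": 0,"grip": 0.085},{"linear": [0,0,0],"yaw": 0,"grip": 0.085},{"linear": [0,0,0],"yaw": 0,"grip": 0.085},{"linear": [0,0,0],"yaw": 0,"grip": 0.085},{"linear": [0,0,0],"yaw": 0,"grip": 0.085},{"linear": [0,0,0],"yaw": 0,"grip": 0.085},{"linear": [0,0,0],"yaw": 0,"grip": 0.085}])

```text
t: 2.65
position: [0.493, 0.1593, 0.2748]
tcp_rot: [-3.142, -0.0, 0.32]
contact_force: [0.1, 0.7, -0.8]
finger_gap: 0.995
gripper_force: 0.0
```

Run:
```python
from h import *
s=sense();print(s['t'],s['position'],s['tcp_rot'],s['finger_gap'])
a=get_image('top')[:,80:400];b=get_image('scene')[60:300]
cv2.imwrite('pics/a1.png',cv2.resize(b,(800,375)))
```

```text
2.65 [0.49300643 0.15925936 0.27478479] [-3.14156727e+00 -6.47336106e-05  3.19546938e-01] 0.9946462774133794
```

View pics/a1.png

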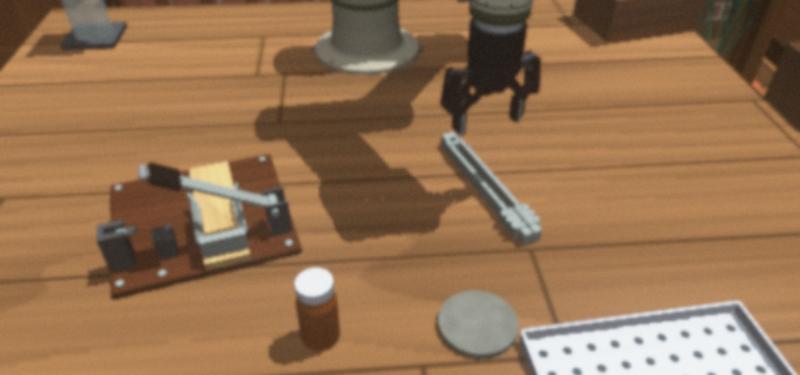

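The gripper hangs over the middle of the tongs (tongs from (448,138) to (530,235), gripper at about (490,110) but higher), and nothing has moved. I'll go down and grip.

arm_command(motion=[{"linear": [0.001,0.002,-0.03],"yaw": 0,"grip": 0.085},{"linear": [0.001,0.002,-0.055],"yaw": 0,"grip": 0.085},{"linear": [0.001,0.002,-0.075],"yaw": 0,"grip": 0.085},{"linear": [0.001,0.002,-0.09],"yaw": 0,"grip": 0.085},{"linear": [0.001,0.002,-0.096],"yaw": 0,"grip": 0.085},{"linear": [0.001,0.002,-0.096],"yaw": 0,"grip": 0.06},{"linear": [0.001,0.002,-0.096],"yaw": 0,"grip": 0.045},{"linear": [0.001,0.002,-0.096],"yaw": 0,"grip": 0.03},{"linear": [0.001,0.002,-0.096],"yaw": 0,"grip": 0.01},{"linear": [0.001,0.002,-0.096],"yaw": 0,"grip": 0.01}], force=50)

```text
t: 3.58
position: [0.4943, 0.1615, 0.1798]
tcp_rot: [3.141, -0.002, 0.32]
contact_force: [0.9, 0.9, 1.1]
finger_gap: 0.338
gripper_force: 50.5
```

arm_command(motion=[{"linear": [0,0,0],"yaw": 0,"grip": 0.01},{"linear": [0,0,0],"yaw": 0,"grip": 0.01},{"linear": [0,0,0],"yaw": 0,"grip": 0.01},{"linear": [0,0,0],"yaw": 0,"grip": 0.01},{"linear": [0,0,0.01],"yaw": 0,"grip": 0.01},{"linear": [0,0,0.03],"yaw": 0,"grip": 0.01},{"linear": [0,0,0.05],"yaw": 0,"grip": 0.01},{"linear": [0,0,0.07],"yaw": 0,"grip": 0.01},{"linear": [0,0,0.08],"yaw": 0,"grip": 0.01},{"linear": [0,0,0.08],"yaw": 0,"grip": 0.01}])

```text
t: 4.42
position: [0.4943, 0.1614, 0.261]
tcp_rot: [3.141, -0.004, 0.32]
contact_force: [0.2, 0.6, -1.6]
finger_gap: 0.339
gripper_force: 49.9
```

arm_command(motion=[{"linear": [-0.015,-0.01,0.01],"yaw": 0,"grip": 0.01},{"linear": [-0.035,-0.03,0.02],"yaw": -0.01,"grip": 0.01},{"linear": [-0.055,-0.055,0.02],"yaw": -0.02,"grip": 0.01},{"linear": [-0.075,-0.08,0.02],"yaw": -0.03,"grip": 0.01},{"linear": [-0.09,-0.105,0.02],"yaw": -0.04,"grip": 0.01},{"linear": [-0.1,-0.13,0.02],"yaw": -0.05,"grip": 0.01},{"linear": [-0.11,-0.16,0.02],"yaw": -0.06,"grip": 0.01},{"linear": [-0.115,-0.19,0.02],"yaw": -0.06,"grip": 0.01},{"linear": [-0.12,-0.22,0.02],"yaw": -0.06,"grip": 0.01},{"linear": [-0.123,-0.25,0.02],"yaw": -0.06,"grip": 0.01}])

```text
t: 5.25
position: [0.37, -0.0898, 0.278]
tcp_rot: [-3.14, 0.001, 0.26]
contact_force: [0.4, 0.4, -2.6]
finger_gap: 0.336
gripper_force: 49.9
```

arm_command(motion=[{"linear": [0,-0.03,0],"yaw": 0,"grip": 0.01},{"linear": [0,-0.06,0],"yaw": 0,"grip": 0.01},{"linear": [0,-0.09,0],"yaw": 0,"grip": 0.01},{"linear": [0,-0.12,0],"yaw": 0,"grip": 0.01},{"linear": [0,-0.15,0],"yaw": 0,"grip": 0.01},{"linear": [0,-0.175,0],"yaw": 0,"grip": 0.01},{"linear": [0,-0.19,0],"yaw": 0,"grip": 0.01},{"linear": [0,-0.198,0],"yaw": 0,"grip": 0.01},{"linear": [0,-0.198,0],"yaw": 0,"grip": 0.01},{"linear": [0,-0.198,0],"yaw": 0,"grip": 0.01}])

```text
t: 6.08
position: [0.371, -0.2858, 0.2783]
tcp_rot: [-3.14, 0.0, 0.26]
contact_force: [0.4, -0.1, -2.2]
finger_gap: 0.334
gripper_force: 49.9
```

arm_command(motion=[{"linear": [0,0,-0.01],"yaw": 0,"grip": 0.01},{"linear": [0,0,-0.02],"yaw": 0,"grip": 0.01},{"linear": [0,0,-0.03],"yaw": 0,"grip": 0.01},{"linear": [0,0,-0.04],"yaw": 0,"grip": 0.01},{"linear": [0,0,-0.05],"yaw": 0,"grip": 0.01},{"linear": [0,0,-0.06],"yaw": 0,"grip": 0.01},{"linear": [0,0,-0.06],"yaw": 0,"grip": 0.01},{"linear": [0,0,-0.06],"yaw": 0,"grip": 0.01},{"linear": [0,0,-0.06],"yaw": 0,"grip": 0.01},{"linear": [0,0,-0.06],"yaw": 0,"grip": 0.01}])

```text
t: 6.92
position: [0.3711, -0.2868, 0.2192]
tcp_rot: [3.141, -0.0, 0.26]
contact_force: [1.5, -0.1, -1.9]
finger_gap: 0.337
gripper_force: 49.8
```

Run:
```python
from h import *
s=sense();print(s['t'],s['position'],s['tcp_rot'],s['finger_gap'])
a=get_image('top')[170:350,270:510];b=get_image('scene')[100:300,40:280]
cv2.imwrite('pics/b1.png',cv2.resize(a,(800,600),interpolation=cv2.INTER_CUBIC))
cv2.imwrite('pics/b2.png',cv2.resize(b,(720,600),interpolation=cv2.INTER_CUBIC))
```

```text
6.9167 [ 0.37112804 -0.28676848  0.21918759] [ 3.14066822e+00 -3.94690501e-04  2.59770222e-01] 0.33666439311089685
```

View pics/b1.png

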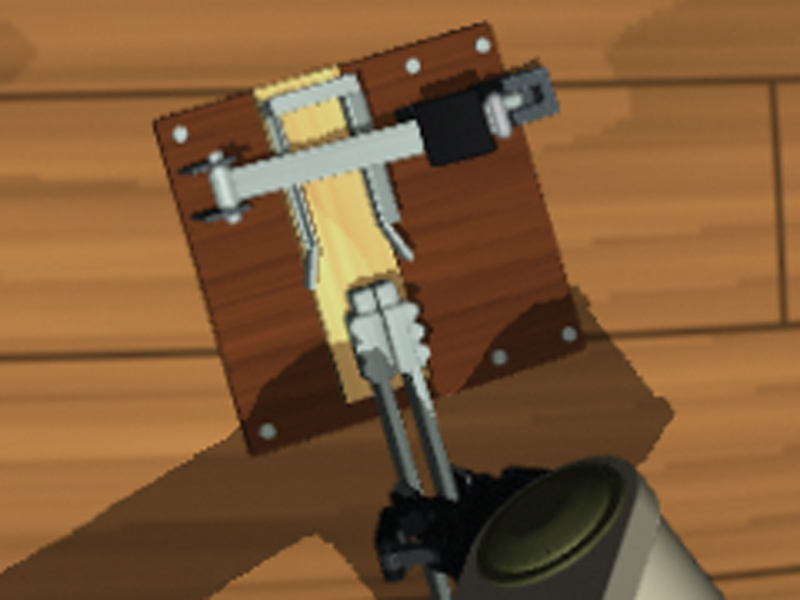

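View pics/b2.png

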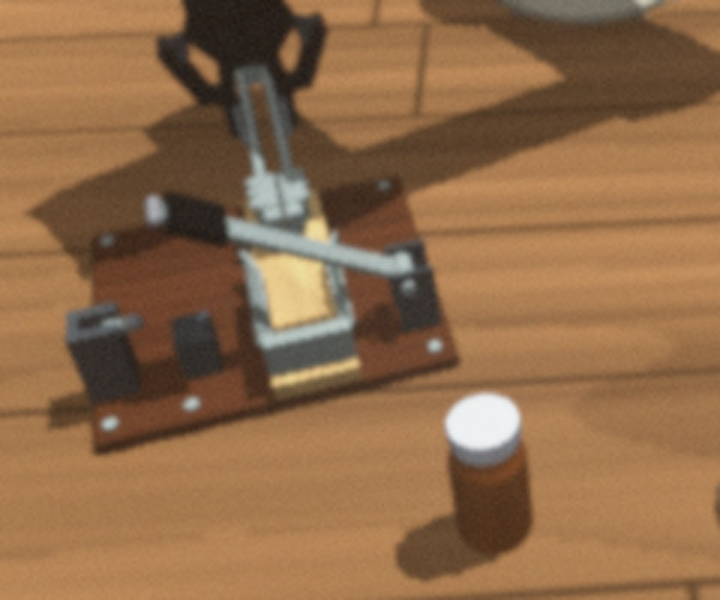

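The tongs hang level in front of the mouth, head over the strip (nose front at about (372,284), head edges about (347,318) and (425,340) in the top crop). I'll compare with the strip and guides.

Run:
```python
from h import *
th=.2598;t=np.array([.5398,-.2419]);R=np.array([[np.cos(th),-np.sin(th)],[np.sin(th),np.cos(th)]])
def D(u,v,z): return np.round(R.T@(at_z('top',270+(u+.5)*.3-.5,170+(v+.5)*.3-.5,z)[:2]-t)*1000,1)
for n,u,v,z in[('noseL',348,293,.06),('noseR',394,279,.06),('headL',346,325,.055),('headR',417,306,.055),('headL2',357,370,.055),('headR2',430,350,.055),('armL',410,487,.063),('armR',457,487,.063),('stripFL',348,403,.026),('stripFR',398,390,.026),('stripBL',256,92,.026),('stripBR',337,67,.026),('guideL',303,185,.05),('guideR',372,150,.05),('stopL',272,113,.056),('stopR',352,90,.056),('stripL',316,290,.026),('boardTL',153,121,.012),('boardTR',490,22,.012),('boardBR',585,346,.012),('boardBL',249,454,.012)]: print(n,D(u,v,z))
p=R.T@(sense()['position'][:2]-t);print(p)
```

```text
noseL [-33.4  17.5]
noseR [-33.5 -14.3]
headL [-53.7  23.3]
headR [-55.7 -25.7]
headL2 [-83.7  24.6]
headR2 [-85.7 -25.9]
armL [-164.6   14.2]
armR [-174.2  -15.8]
stripFL [-110.1   28.9]
stripFR [-112.    -6.5]
stripBL [107.7  29.3]
stripBR [108.5 -29.4]
guideL [40.8 23.1]
guideR [ 49.7 -28. ]
stopL [91.7 30.7]
stopR [ 91.3 -24.8]
stripL [-31.2  28.5]
boardTL [108.4  99.9]
boardTR [ 108.4 -149.3]
boardBR [-127.1 -148.5]
boardBL [-127.   100.6]
[-1.74578632e-01  3.20593288e-05]
```

arm_command(motion=[{"linear": [0,0,-0.006],"yaw": 0,"grip": 0.01},{"linear": [0,0,-0.011],"yaw": 0,"grip": 0.01},{"linear": [0.01,0.0026,-0.011],"yaw": 0,"grip": 0.01},{"linear": [0.019,0.0051,-0.011],"yaw": 0,"grip": 0.01},{"linear": [0.029,0.0077,-0.011],"yaw": 0,"grip": 0.01},{"linear": [0.039,0.0103,-0.011],"yaw": 0,"grip": 0.01},{"linear": [0.048,0.0128,-0.011],"yaw": 0,"grip": 0.01},{"linear": [0.058,0.0154,-0.011],"yaw": 0,"grip": 0.01},{"linear": [0.063,0.0167,-0.011],"yaw": 0,"grip": 0.01},{"linear": [0.063,0.0167,-0.011],"yaw": 0,"grip": 0.01}])

```text
t: 7.85
position: [0.435, -0.2695, 0.2077]
tcp_rot: [3.141, -0.0, 0.261]
contact_force: [-0.4, -0.0, -2.0]
finger_gap: 0.338
gripper_force: 49.9
```

arm_command(motion=[{"linear": [0.006,0.0015,0],"yaw": 0,"grip": 0.01},{"linear": [0.012,0.0031,0],"yaw": 0,"grip": 0.01},{"linear": [0.018,0.0046,0],"yaw": 0,"grip": 0.01},{"linear": [0.024,0.0062,0],"yaw": 0,"grip": 0.01},{"linear": [0.03,0.0077,0],"yaw": 0,"grip": 0.01},{"linear": [0.036,0.0093,0],"yaw": 0,"grip": 0.01},{"linear": [0.042,0.0108,0],"yaw": 0,"grip": 0.01},{"linear": [0.046,0.012,0],"yaw": 0,"grip": 0.01},{"linear": [0.049,0.0128,0],"yaw": 0,"grip": 0.01},{"linear": [0.049,0.0128,0],"yaw": 0,"grip": 0.01}])

```text
t: 8.68
position: [0.4835, -0.2569, 0.2077]
tcp_rot: [3.141, -0.0, 0.26]
contact_force: [0.2, -0.3, -2.1]
finger_gap: 0.337
gripper_force: 49.9
```

arm_command(motion=[{"linear": [0.001,0.0003,0],"yaw": 0,"grip": 0.01},{"linear": [0.002,0.0005,0],"yaw": 0,"grip": 0.01},{"linear": [0.003,0.0008,0],"yaw": 0,"grip": 0.01},{"linear": [0.004,0.001,0],"yaw": 0,"grip": 0.01},{"linear": [0.005,0.0013,-0.001],"yaw": 0,"grip": 0.01},{"linear": [0.0055,0.0014,-0.001],"yaw": 0,"grip": 0.01},{"linear": [0.006,0.0015,-0.001],"yaw": 0,"grip": 0.01},{"linear": [0.0065,0.0017,-0.001],"yaw": 0,"grip": 0.01},{"linear": [0.007,0.0018,-0.001],"yaw": 0,"grip": 0.01},{"linear": [0.007,0.0018,-0.001],"yaw": 0,"grip": 0.01}])

```text
t: 9.52
position: [0.4901, -0.2553, 0.2068]
tcp_rot: [3.142, -0.0, 0.26]
contact_force: [-0.9, 0.5, -2.3]
finger_gap: 0.336
gripper_force: 49.9
```

arm_command(motion=[{"linear": [0.0005,0.0001,0],"yaw": 0,"grip": 0.01},{"linear": [0.001,0.0003,0],"yaw": 0,"grip": 0.01},{"linear": [0.0015,0.0004,0],"yaw": 0,"grip": 0.01},{"linear": [0.002,0.0005,0],"yaw": 0,"grip": 0.01},{"linear": [0.0025,0.0006,0],"yaw": 0,"grip": 0.01},{"linear": [0.003,0.0008,0],"yaw": 0,"grip": 0.01},{"linear": [0.003,0.0008,0],"yaw": 0,"grip": 0.01},{"linear": [0.003,0.0008,0],"yaw": 0,"grip": 0.01},{"linear": [0.003,0.0008,0],"yaw": 0,"grip": 0.01},{"linear": [0.003,0.0008,0],"yaw": 0,"grip": 0.01}])

```text
t: 10.35
position: [0.4916, -0.255, 0.2062]
tcp_rot: [-3.139, 0.005, 0.26]
contact_force: [-15.5, -3.9, 0.9]
finger_gap: 0.334
gripper_force: 50.3
```

Firm contact with the stop (15 N). Release and rise.

arm_command(motion=[{"linear": [-0.0005,0,-0.001],"yaw": 0,"grip": 0.01},{"linear": [-0.0005,0,-0.001],"yaw": 0,"grip": 0.06},{"linear": [-0.0005,0,-0.001],"yaw": 0,"grip": 0.06},{"linear": [-0.0005,0,-0.001],"yaw": 0,"grip": 0.06},{"linear": [-0.0005,0,-0.001],"yaw": 0,"grip": 0.06},{"linear": [-0.0005,0,-0.001],"yaw": 0,"grip": 0.06},{"linear": [-0.0005,0,0.01],"yaw": 0,"grip": 0.06},{"linear": [-0.0005,0,0.03],"yaw": 0,"grip": 0.06},{"linear": [-0.0005,0,0.06],"yaw": 0,"grip": 0.06},{"linear": [-0.0005,0,0.06],"yaw": 0,"grip": 0.06}])

```text
t: 11.18
position: [0.4934, -0.255, 0.2725]
tcp_rot: [3.134, -0.005, 0.26]
contact_force: [1.2, -0.2, 1.9]
finger_gap: 0.7
gripper_force: 0.0
```

arm_command(motion=[{"linear": [-0.01,-0.01,0.04],"yaw": 0,"grip": 0.0},{"linear": [-0.02,-0.04,0.08],"yaw": 0,"grip": 0.0},{"linear": [-0.02,-0.07,0.1],"yaw": 0,"grip": 0.0},{"linear": [-0.02,-0.1,0.1],"yaw": 0,"grip": 0.0},{"linear": [-0.02,-0.13,0.1],"yaw": 0,"grip": 0.0},{"linear": [-0.02,-0.15,0.1],"yaw": 0,"grip": 0.0},{"linear": [-0.02,-0.15,0.1],"yaw": 0,"grip": 0.0},{"linear": [-0.02,-0.15,0.1],"yaw": 0,"grip": 0.0},{"linear": [-0.02,-0.15,0.1],"yaw": 0,"grip": 0.0},{"linear": [-0.02,-0.15,0.1],"yaw": 0,"grip": 0.0}])

```text
t: 12.02
position: [0.4728, -0.4034, 0.3671]
tcp_rot: [-3.141, -0.0, 0.261]
contact_force: [-0.3, -0.2, -0.3]
finger_gap: 0.0
gripper_force: 0.0
```

Run:
```python
from h import *
a=get_image('top')[170:350,270:510]
cv2.imwrite('pics/c1.png',cv2.resize(a,(800,600),interpolation=cv2.INTER_CUBIC))
th=.2598;t=np.array([.5395,-.2419]);R=np.array([[np.cos(th),-np.sin(th)],[np.sin(th),np.cos(th)]])
print(R@[.055,-.052]+t,R@[.055,-.075]+t,sense()['position'])
```

```text
[ 0.60601241 -0.27802615] [ 0.61192082 -0.3002543 ] [ 0.47280369 -0.40347294  0.36715784]
```

View pics/c1.png

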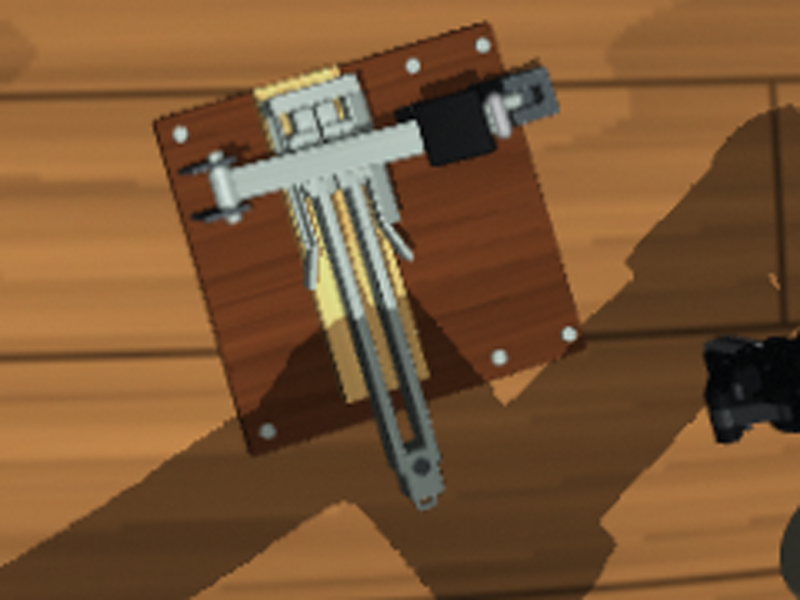

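The tongs lie home: nose against the stop at about (318,100), in line down the channel to the loop at (427,503), arm still up with its pad at (457,125). Next, go over the pad with the fingers shut.

arm_command(motion=[{"linear": [0.02,0.02,0],"yaw": 0,"grip": 0.0},{"linear": [0.04,0.04,0],"yaw": 0,"grip": 0.0},{"linear": [0.06,0.06,0],"yaw": 0,"grip": 0.0},{"linear": [0.08,0.08,0],"yaw": 0,"grip": 0.0},{"linear": [0.1,0.1,0],"yaw": 0,"grip": 0.0},{"linear": [0.12,0.115,0],"yaw": 0,"grip": 0.0},{"linear": [0.133,0.127,-0.01],"yaw": 0,"grip": 0.0},{"linear": [0.133,0.127,-0.02],"yaw": 0,"grip": 0.0},{"linear": [0.133,0.127,-0.022],"yaw": 0,"grip": 0.0},{"linear": [0.133,0.127,-0.022],"yaw": 0,"grip": 0.0}])

```text
t: 12.9
position: [0.605, -0.2776, 0.3439]
tcp_rot: [-3.14, 0.002, 0.26]
contact_force: [-1.1, -0.4, 0.2]
finger_gap: -0.001
gripper_force: 0.0
```

Run:
```python
from h import *
b=get_image('scene')[60:300,40:280]
cv2.imwrite('pics/d1.png',cv2.resize(b,(600,600),interpolation=cv2.INTER_CUBIC))
```

```text
(no output)
```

View pics/d1.png

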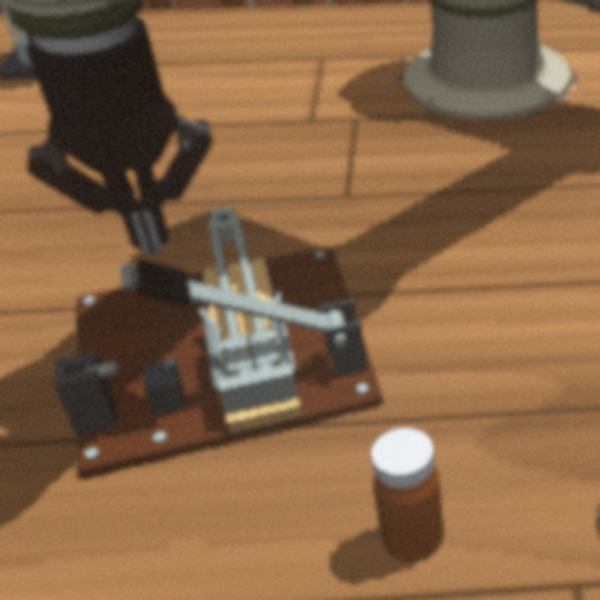

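The shut fingertips, at about (150,248), stand over the pad at (160,275). The tongs look seated in the channel. Now I'll press along the pad's arc.

arm_command(motion=[{"linear": [0.001,-0.002,-0.025],"yaw": 0,"grip": 0.0},{"linear": [0.001,-0.005,-0.036],"yaw": 0,"grip": 0.0},{"linear": [0.002,-0.007,-0.044],"yaw": 0,"grip": 0.0},{"linear": [0.003,-0.011,-0.054],"yaw": 0,"grip": 0.0},{"linear": [0.004,-0.015,-0.065],"yaw": 0,"grip": 0.0},{"linear": [0.005,-0.019,-0.076],"yaw": 0,"grip": 0.0},{"linear": [0.006,-0.022,-0.087],"yaw": 0,"grip": 0.0},{"linear": [0.006,-0.023,-0.094],"yaw": 0,"grip": 0.0},{"linear": [0.006,-0.023,-0.1],"yaw": 0,"grip": 0.0},{"linear": [0.006,-0.024,-0.104],"yaw": 0,"grip": 0.0}])

```text
t: 13.78
position: [0.6118, -0.3016, 0.2414]
tcp_rot: [3.14, -0.001, 0.26]
contact_force: [-2.1, 3.6, 8.2]
finger_gap: -0.001
gripper_force: 3.9
```

arm_command(motion=[{"linear": [0,0,-0.002],"yaw": 0,"grip": 0.0},{"linear": [0,0,-0.004],"yaw": 0,"grip": 0.0},{"linear": [0,0,-0.005],"yaw": 0,"grip": 0.0},{"linear": [0,0,-0.006],"yaw": 0,"grip": 0.0},{"linear": [0,0,-0.006],"yaw": 0,"grip": 0.0},{"linear": [0,0,-0.006],"yaw": 0,"grip": 0.0},{"linear": [0,0,-0.006],"yaw": 0,"grip": 0.0},{"linear": [0,0,-0.006],"yaw": 0,"grip": 0.0},{"linear": [0,0,-0.006],"yaw": 0,"grip": 0.0},{"linear": [0,0,-0.006],"yaw": 0,"grip": 0.0}])

```text
t: 14.62
position: [0.6117, -0.3017, 0.2359]
tcp_rot: [3.14, -0.001, 0.26]
contact_force: [-1.8, 0.9, 9.3]
finger_gap: -0.001
gripper_force: 4.6
```

arm_command(motion=[{"linear": [0,0,-0.001],"yaw": 0,"grip": 0.0},{"linear": [0,0,-0.002],"yaw": 0,"grip": 0.0},{"linear": [0,0,-0.003],"yaw": 0,"grip": 0.0},{"linear": [0,0,-0.003],"yaw": 0,"grip": 0.0},{"linear": [0,0,-0.003],"yaw": 0,"grip": 0.0},{"linear": [0,0,-0.003],"yaw": 0,"grip": 0.0},{"linear": [0,0,-0.003],"yaw": 0,"grip": 0.0},{"linear": [0,0,-0.003],"yaw": 0,"grip": 0.0},{"linear": [0,0,-0.003],"yaw": 0,"grip": 0.0},{"linear": [0,0,-0.003],"yaw": 0,"grip": 0.0}])

```text
t: 15.45
position: [0.6117, -0.3016, 0.2351]
tcp_rot: [3.139, -0.002, 0.26]
contact_force: [-7.0, 3.0, 22.4]
finger_gap: -0.001
gripper_force: 11.3
```

At the hard limit (22 N). Rise and look.

arm_command(motion=[{"linear": [0,0,0.005],"yaw": 0,"grip": 0.0},{"linear": [0,0,0.02],"yaw": 0,"grip": 0.0},{"linear": [0,0,0.05],"yaw": 0,"grip": 0.0},{"linear": [0,0,0.08],"yaw": 0,"grip": 0.0},{"linear": [0,0,0.11],"yaw": 0,"grip": 0.0},{"linear": [-0.03,-0.02,0.13],"yaw": 0,"grip": 0.0},{"linear": [-0.06,-0.04,0.13],"yaw": 0,"grip": 0.0},{"linear": [-0.09,-0.07,0.13],"yaw": 0,"grip": 0.0},{"linear": [-0.12,-0.1,0.13],"yaw": 0,"grip": 0.0},{"linear": [-0.12,-0.1,0.13],"yaw": 0,"grip": 0.0}])

```text
t: 16.28
position: [0.4872, -0.406, 0.3613]
tcp_rot: [3.141, 0.002, 0.254]
contact_force: [-0.8, 0.5, -0.1]
finger_gap: -0.002
gripper_force: 0.0
```

Run:
```python
from h import *
a=get_image('top')[170:350,270:510];b=get_image('scene')[100:300,40:280]
cv2.imwrite('pics/e1.png',np.hstack([cv2.resize(a,(400,300),interpolation=cv2.INTER_CUBIC),cv2.resize(b,(400,300),interpolation=cv2.INTER_CUBIC)]))
```

```text
(no output)
```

View pics/e1.png

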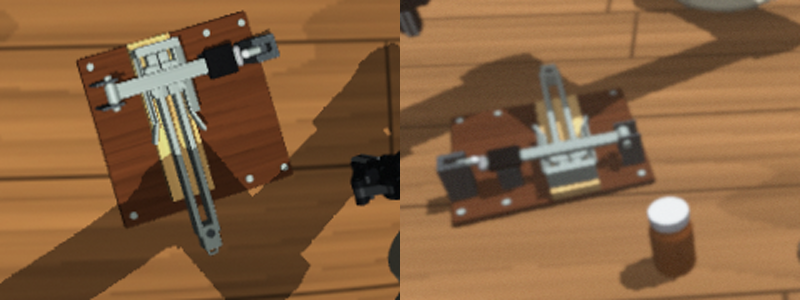

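The keeper arm is down and level: its pad is at (503,160) and its nose is in the catch at (462,160). The tongs sit in line beneath it, and the gripper is clear.

```bash
python3 -c "
from bench import job_done
print(job_done())"
```

```text
the job is handed in; nothing more can be done
None
```

The tongs are home against the end stop and released, the keeper arm stayed down by itself once I let go, and the job is handed in at about 16 s; no verdict came back, and I didn't touch the coaster or spice jar.

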